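# Pack the wall-shelf hardware into the divided tray

## Robot

A 7-joint arm with a two-finger parallel gripper is mounted at the origin on the work surface. World frame = base frame: x ahead of the robot, y to its left, z up, the work surface at z = 0. Lengths are in m, angles in rad, forces in N, time in s.
With the tool pointing down it reaches from about 0.425 to 0.825 m from the base axis. Payload 3.6 kg.
Tool frame: the origin (TCP) lies at the very end of the fingers, on their centre line; the grasp point (between the pads) lies 19 mm behind it (hold_point_z is the z of the grasp point in the tool frame, in m); z points along the fingers, y is the line along which they close (so a half turn about z gives the same grasp; the last joint's range is limited). The gripper opens to 93 mm and grips with 3 to 60 N. Pads are 15 mm wide; open, the fingers measure 128 mm over their backs; the gripper's body (75 mm by 188 mm) begins 65 mm behind the grasp point.
Start: joints at [-0.026, 0.615, -0.013, 1.423, 0.008, 1.103, -0.04], TCP at [0.65, 0, 0.193] pointing down, gripper open.
Joint ranges: [-3.12, 3.12], [-0.3, 2.06], [-1.34, 1.32], [0.26, 2.42], [-1.36, 4.5], [0.01, 1.98], [-2.84, 2.84]. Speed limits (rad/s): [2.79, 2.79, 3.14, 3.14, 3.14, 3.14, 3.14].

## Interface

Orientations are given as [roll, pitch, yaw] about the fixed x, y, z axes, in that order (R = Rz(yaw) Ry(pitch) Rx(roll)).
In Python, from workcell import * gives the robot as it stands. The module is installed in compiled form; this text tells all that it offers.
- The arm moves only by the shell command python3 -m jog 'ROWS'. ROWS is JSON, a list that holds one entry, the list of rows, each a list of 5 numbers: the finger opening in mm, from 0 to 93, then the shift along the world's x, y, z in mm, then the turn about the world's z in rad. A call has 1 to 20 rows; each row is the pose to reach, as a shift and turn from the pose commanded when the call began; what a row does not reach only later rows make up. A row lasts 1/8 s, in which the tool goes at most 62.5 mm and 10.7 degrees, less where a joint would pass 70% of its speed; a pose out of reach is approached as far as the arm can. A call with a gripper value outside its range is refused whole. The fingers move at their own pace and stop on an object; the grip force is fixed at half the most. Time passes only in rows, so rows that repeat a pose let the fingers close. It gives the time, the measured TCP pose, the force, the opening and the grip force at its end, in the units of the state.
- observe(): the state, without advancing time (a new reading comes with each control period).
- capture(name): name is "scene" or "side" or "wrist"; returns (picture, depth): 420x560x3 uint8, blue, green, red; 420x560 float32, m along the optical axis (not along the pixel's ray), 0 where there is no reading.
- camera_model(name): a dict with "fx", "fy", "cx", "cy" (pixels), "pose" (4x4, takes a point from camera to world coordinates). Camera axes: x right, y down, z forward; pixel columns grow to the right and rows downward; lengths in m; the calibration is good to about 2 mm. The wrist camera is an equidistant fisheye: a pixel r from the principal point sees the ray r / f radians off the axis. A picture is of the moment at which its call begins: read the wrist's pose just before it. camera_model takes no time and is no camera call; for the wrist camera it gives the pose at the moment of the call.
- sign_off(): hands the job in; it is judged then, once.
The state is a dict: "time": time; "joint_positions": joint angles; "joint_velocities": joint speeds; "effort": joint torques, N m; "tool_pos": TCP position; "tcp_rot": TCP orientation; "contact_force": force on the tool from outside, world axes, zero at the start; "wrist_torque": the same for the moment, N m; "opening": opening from 0.0 (shut) to 1.0 (fully open); "gripper_force": force on a finger pad.
Only numpy, scipy, OpenCV 4.12 (cv2) and the standard library are available. Lean on these libraries where they do the work, as an engineer would, in place of code of your own. Each camera call takes 0.05 s, during which the arm holds its last target. There are 200 camera calls.

## Task

Pack the parts for one wall shelf into the grey tray. First slide the tray's divider to its stop towards the end with the wire pull, so that the other bay becomes long enough; next lay the long slotted rail flat and lengthwise, slots up, in that long bay; then stand both angle brackets (one upright plate each) on their bases on the floor of the short bay at the pull end. Leave the short rail and the U-shaped bracket (two upright plates) where they lie on the mat, and let go of everything.

Things in the scene. Friction and masses are not known exactly. Their poses are not given: they have to be found in the camera images.
- tray: Open grey tray fixed to the bench, to one side of the robot (left or right), long side roughly pointing away from the robot; 298 x 188 mm outside, walls 4 mm thick and 35 mm high, floor 4 mm thick, inside 290 x 180 mm. Origin: centre of its underside on the bench; x along its length away from the robot, y across, z up. A wire pull sticks out 26 mm from the outside of the -x end wall (the end nearest the robot).
- divider (a joint): Sliding cross-wall of the tray: an aluminium plate 10 mm thick, right across the tray, its top edge 50 mm above the bench. Value in m: 0 in the middle of the tray's length (two bays of 140 mm); grows as it slides towards the pull end (the tray's -x), stops at -0.058 and +0.058; at +0.058 the short bay at the pull end is 82 mm long and the other 198 mm. Slides stiffly (about 2 N) and stays where left; pinch its top edge across the 10 mm, or push it.
- divider_top (a point): Middle of the divider's top edge, 50 mm above the bench; axes as the tray's.
- long_rail_mid (a point): Long slotted rail, aluminium channel lying slots up on the mat: 175 mm long, 22 mm wide, 18 mm high, about 0.2 kg. Point: its centre, 9 mm above its underside; x along its length, z up. Grip it across the 22 mm.
- angle_a_mid (a point): First angle bracket, steel, standing on its base: base plate 56 (x) x 32 (y) x 5 mm, ONE upright plate 5 mm thick, 32 mm wide, 42 mm tall overall at its +x end, and side cheeks flush with the 32 mm width from x = -14 mm to the upright, 24 mm tall (34 mm from x = +4 mm on); about 0.12 kg. Point: middle of its 56 x 32 mm outline, 21 mm above its underside; z up. Grip it across the 32 mm over the cheeks.
- angle_b_mid (a point): Second angle bracket, the same as the first, same point and axes.
- u_bracket_mid (a point): Look-alike, stays: U-shaped bracket, same 56 x 32 x 42 mm outline but an upright plate at BOTH ends of its base and no side cheeks. Point: middle of its outline, 21 mm above its underside.
- short_rail_mid (a point): Look-alike, stays: short slotted rail, same section as the long one but only 115 mm long. Point: its centre, 9 mm above its underside; x along its length.
- mat: Black rubber bench mat, fixed, 340 x 360 mm, 3 mm thick, on the other side of the robot from the tray; all five loose parts start on it. Origin: centre of its underside.

How it is judged:
On the way, in this order (a step that is already met when the one before it is completed fails the run):
1. the divider is slid to its stop towards the pull end (value of joint divider above 0.048 m), for 0.2 s.
2. the long rail lies flat and lengthwise in the long bay (x of long_rail_mid in the frame of tray between 0 and 0.145 m and y of long_rail_mid in the frame of tray between -0.09 and 0.09 m and z of long_rail_mid in the frame of tray below 0.019 m and angle between long_rail_mid's own z axis and vertical below 0.08 rad and angle between the x axis of long_rail_mid and the x axis of tray, either way round below 0.4 rad), for 0.2 s.
3. both angle brackets stand in the short bay (x of angle_a_mid in the frame of tray between -0.145 and -0.065 m and y of angle_a_mid in the frame of tray between -0.09 and 0.09 m and z of each of angle_a_mid, angle_b_mid in the frame of tray below 0.031 m and angle between each of angle_a_mid, angle_b_mid's own z axis and vertical below 0.15 rad and x of angle_b_mid in the frame of tray between -0.145 and -0.065 m and y of angle_b_mid in the frame of tray between -0.09 and 0.09 m), for 0.2 s.
At the end, for the whole second after the job is handed in: Divider within 10 mm of its stop at the pull end; long rail flat on the long bay's floor, slots up, within 23 degrees of lengthwise; both angle brackets upright (8 degrees) on the short bay's floor; look-alikes within 30 mm of their starts; all released and at rest (all of step 2 and all of step 3 and value of joint divider above 0.048 m and linear speed of each of long_rail, angle_a, angle_b below 0.02 m/s and not (distance of short_rail_mid from where it was at the start of the episode above 0.03 m) and not (distance of u_bracket_mid from where it was at the start of the episode above 0.03 m)); the robot touches nothing.
It fails at once if a look-alike (short rail or U bracket) is moved by more than 30 mm (distance of any of short_rail_mid, u_bracket_mid from where it was at the start of the episode above 0.03 m).
It also fails if it takes over 99 s, if anything falls off the work surface, if the arm or the gripper's body presses on something with over 40 N, if the wrist force passes 120 N, or if a joint passes its speed limit or range.

## Working session

There is one attempt and no reset: what is moved stays moved. The work goes in short steps, Python scripts to look and compute and a shell command to move; the robot and the scene stay as the last step left them, time stands still between calls to the robot, and variables do not carry over. Pictures are saved under pics/ and viewed, at most 14 in all, crops included, and the job is handed in when it is done.

```bash
mkdir -p pics; cat > h.py <<'E'
from workcell import *
import numpy as np, cv2
def cloud(name):
    m=camera_model(name); im,d=capture(name)
    v,u=np.mgrid[0:420,0:560].astype(float)
    x=(u-m["cx"])/m["fx"]; y=(v-m["cy"])/m["fy"]
    if name=="wrist":
        r=np.hypot(x,y); k=np.where(r>1e-9,np.tan(np.minimum(r,1.5))/np.maximum(r,1e-9),1); x=x*k;y=y*k
    P=np.stack([x*d,y*d,d,np.ones_like(d)],-1)@np.array(m["pose"]).T
    P=P[...,:3]; P[d<=0]=np.nan
    return im,P
E
python3 - <<'E'
from h import *
for n in ("scene","side"):
    im,P=cloud(n); cv2.imwrite(f"pics/{n}0.png",im); np.save(n,P); print(np.round(camera_model(n)["pose"],2).tolist())
print(observe())
E
```

```text
[[0.23, 0.84, -0.49, 1.1], [0.97, -0.2, 0.12, -0.15], [0.0, -0.51, -0.86, 1.0], [0.0, 0.0, 0.0, 1.0]]
[[-0.91, -0.33, 0.25, 0.32], [-0.41, 0.71, -0.58, 0.59], [0.02, -0.63, -0.78, 0.83], [0.0, 0.0, 0.0, 1.0]]
{'time': 0.1, 'joint_positions': array([-0.026511  ,  0.61582434, -0.0126089 ,  1.42472879,  0.00808318,
        1.10342539, -0.04043741]), 'joint_velocities': array([ 1.19856638e-03, -1.31529867e-03, -3.46529019e-04, -3.49074351e-03,
        9.24336530e-05,  3.84073144e-04,  2.54946333e-04]), 'effort': array([ 9.60165453e-04, -4.60037935e+01,  2.10206788e-01, -1.66244763e+01,
       -6.11468428e-02,  1.69380486e-02,  1.02607953e-04]), 'tool_pos': array([6.49221684e-01, 1.84510737e-05, 1.92099197e-01]), 'tcp_rot': array([-3.13925659e+00,  1.90506072e-05,  1.57082153e+00]), 'contact_force': array([-0.03195606, -0.5853017 , -0.23546677]), 'wrist_torque': array([-0.0480066 , -0.00782984,  0.01739474]), 'gripper_force': 0.0, 'opening': 0.9979385913899513}
```

View pics/scene0.png

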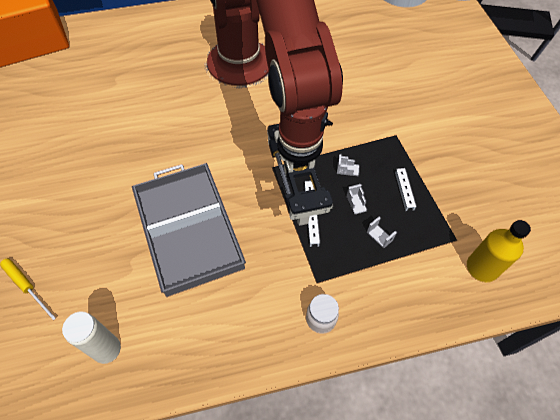

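View pics/side0.png

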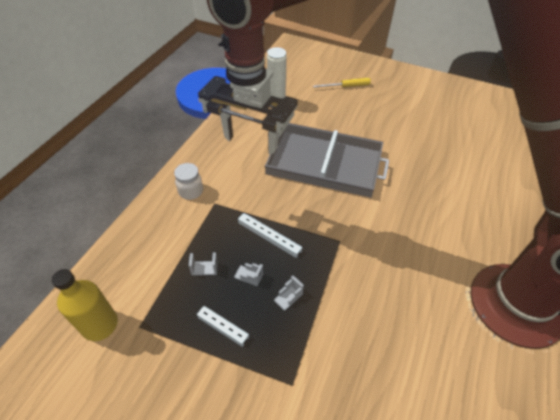

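Side view: long rail about (270,235), short rail (222,325), U bracket (203,265), angles (249,273) and (289,292), tray centre (325,158) with the pull at the right. In the scene view the tray is at (190,228) with its pull at the top (170,172).

```bash
cat > m.py <<'E'
from h import *
P=np.load("side.npy"); im=cv2.imread("pics/side0.png")
g=im.min(2)
def seg(P,mask,zlo,amin=40):
    n,l,s,c=cv2.connectedComponentsWithStats(mask.astype(np.uint8))
    for i in range(1,n):
        if s[i,4]<amin: continue
        Q=P[l==i]; Q=Q[np.isfinite(Q).all(1)&(Q[:,2]>zlo)]
        if len(Q)<20: continue
        r=cv2.minAreaRect((Q[:,:2]*1000).astype(np.float32))
        z=np.percentile(Q[:,2],[5,50,98])
        print(c[i].round(),s[i,4],"rect",np.round(r[0]),np.round(r[1]),round(r[2],1),"z",z.round(3),"mean",(Q[:,:2].mean(0)*1000).round())
if __name__=="__main__":
    z=P[...,2]
    print("mat parts"); seg(P,(z>0.0065)&(P[...,1]>0.02)&(z<0.06)&(P[...,0]<0.85)&(P[...,0]>.35)&(P[...,1]<.4),0.0065)
    print("tray"); seg(P,(z>0.025)&(z<0.06)&(P[...,1]<-0.03)&(P[...,0]>.3)&(P[...,0]<.9),0.025)
    S=np.load("scene.npy"); z=S[...,2]
    print("mat scene"); seg(S,(z>0.0065)&(S[...,1]>0.02)&(z<0.06)&(S[...,0]<0.85)&(S[...,0]>.35)&(S[...,1]<.4),0.0065)
    print("tray scene"); seg(S,(z>0.025)&(z<0.06)&(S[...,1]<-0.03)&(S[...,0]>.3)&(S[...,0]<.9),0.025)
    seg(S,(z>0.043)&(z<0.06)&(S[...,1]<-0.03)&(S[...,0]>.3)&(S[...,0]<.9),0.025)
E
python3 m.py; python3 -c "
import cv2
a=cv2.imread('pics/side0.png')[195:355,140:340]; cv2.imwrite('pics/c1.png',cv2.resize(a,None,fx=4,fy=3.75,interpolation=2))"
```

```text
mat parts
[189. 189.] 346 rect [818.  42.] [61. 24.] 25.9 z [0.01  0.036 0.058] mean [815.  43.]
[270. 235.] 739 rect [573.  70.] [ 26. 175.] 78.9 z [0.009 0.02  0.023] mean [570.  73.]
[203. 266.] 340 rect [668. 213.] [57. 36.] 26.6 z [0.007 0.01  0.046] mean [669. 216.]
[251. 273.] 373 rect [567. 188.] [57. 35.] 2.5 z [0.007 0.021 0.046] mean [562. 189.]
[290. 292.] 455 rect [464. 199.] [57. 34.] 70.5 z [0.007 0.017 0.045] mean [463. 195.]
[113. 312.] 49 rect [776. 392.] [ 2. 23.] 49.9 z [0.011 0.035 0.058] mean [773. 394.]
[223. 326.] 684 rect [560. 317.] [ 29. 116.] 82.4 z [0.011 0.02  0.023] mean [559. 321.]
tray
[342.   5.] 339 rect [  786. -1099.] [211. 105.] 31.8 z [0.026 0.04  0.059] mean [  791. -1087.]
[279.  93.] 116 rect [ 773. -421.] [47. 16.] 40.8 z [0.029 0.045 0.059] mean [ 772. -420.]
[333. 157.] 1179 rect [ 529. -236.] [323. 203.] 8.0 z [0.026 0.034 0.051] mean [ 519. -230.]
mat scene
[346. 166.] 259 rect [467. 197.] [56. 37.] 69.7 z [0.007 0.021 0.044] mean [465. 190.]
[405. 189.] 419 rect [561. 318.] [ 26. 117.] 82.7 z [0.01  0.019 0.023] mean [564. 316.]
[308. 186.] 67 rect [501.  80.] [20. 25.] 86.7 z [0.016 0.019 0.023] mean [502.  80.]
[356. 197.] 299 rect [568. 187.] [60. 34.] 4.0 z [0.007 0.022 0.044] mean [562. 186.]
[313. 230.] 273 rect [623.  59.] [22. 78.] 79.2 z [0.013 0.019 0.023] mean [626.  58.]
[380. 233.] 271 rect [671. 212.] [57. 35.] 27.8 z [0.007 0.017 0.045] mean [671. 210.]
[476. 268.] 346 rect [803. 389.] [62. 18.] 4.6 z [0.009 0.034 0.059] mean [809. 387.]
tray scene
[184. 225.] 2010 rect [ 533. -236.] [324. 196.] 8.3 z [0.027 0.034 0.05 ] mean [ 546. -237.]
[108. 351.] 214 rect [ 804. -428.] [26. 58.] 42.2 z [0.026 0.043 0.06 ] mean [ 808. -425.]
[183. 217.] 356 rect [ 534. -235.] [ 14. 175.] 7.8 z [0.044 0.048 0.052] mean [ 535. -236.]
[107. 350.] 107 rect [ 804. -428.] [25. 58.] 44.2 z [0.044 0.052 0.06 ] mean [ 808. -425.]
```

View pics/c1.png

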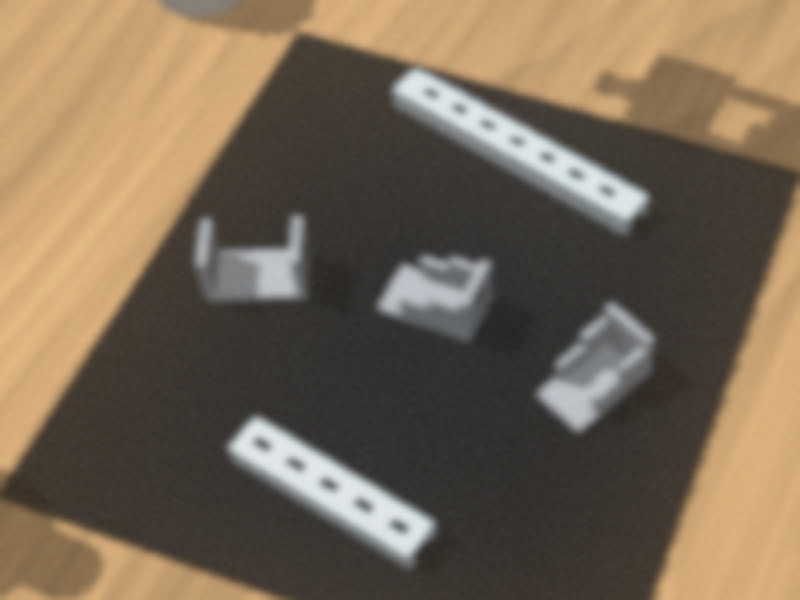

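The crop shows the long rail (7 slots) at the top right and the short rail (5 slots) at the bottom. The U bracket is at left (250,260). The angles are at (440,300), upright towards the right, and (600,370), upright towards the top. Divider top is at about (534,-235) mm and the tray yaw is about 8°. I'll go above the divider first.

```bash
python3 -m jog '[[[60,-30,-60,0,0.05],[60,-60,-120,0,0.1],[60,-90,-180,0,0.14],[60,-116,-235,-40,0.14],[60,-116,-235,-80,0.14],[60,-116,-235,-80,0.14],[60,-116,-235,-80,0.14]]]'
cat > t.py <<'E'
from h import *
from m import seg
im,P=cloud("wrist"); print(observe()["tool_pos"].round(4),observe()["tcp_rot"].round(3))
import sys; cv2.imwrite(sys.argv[1],im); np.save("w",P)
z=P[...,2]
print("div"); seg(P,(z>0.042)&(z<0.058)&(P[...,1]<-.03),0.04)
print("rim"); seg(P,(z>0.028)&(z<0.04)&(P[...,1]<-.03),0.028)
E
python3 t.py pics/w1.png
```

```text
time: 0.98
tool_pos: [0.5358, -0.2333, 0.1143]
tcp_rot: [3.139, -0.001, 1.713]
contact_force: [0.9, 0.4, 1.0]
opening: 0.65
gripper_force: 0.0
[ 0.5365 -0.2332  0.115 ] [3.138 0.    1.714]
div
[278. 197.] 2298 rect [ 532. -235.] [ 10. 174.] 8.2 z [0.049 0.05  0.052] mean [ 531. -227.]
rim
[280. 141.] 5873 rect [ 530. -231.] [323. 187.] 8.2 z [0.029 0.035 0.037] mean [ 527. -181.]
[249. 292.] 533 rect [ 516. -332.] [50. 10.] 9.4 z [0.029 0.035 0.036] mean [ 516. -331.]
[311. 292.] 609 rect [ 576. -323.] [64. 10.] 8.2 z [0.029 0.035 0.037] mean [ 578. -322.]
```

View pics/w1.png

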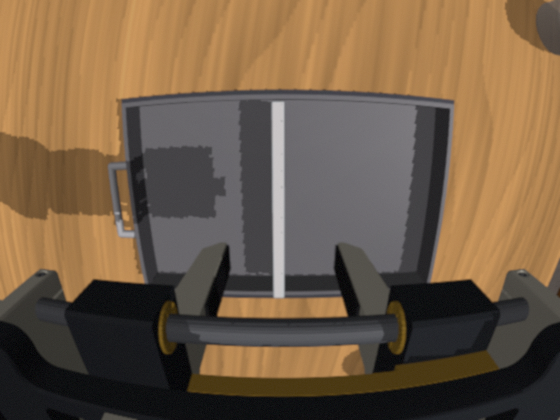

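The divider runs at column 278 midway between the fingers (210 and 350), with the tray's pull at left (120,200). The divider value works out to about +0.011, so it has about 47 mm to go to its stop.

```bash
python3 -m jog '[[[60,-3,0,-40,0],[60,-3,0,-78,0],[60,-3,0,-78,0],[0,-3,0,-78,0],[0,-3,0,-78,0],[0,-3,0,-78,0],[0,-3,0,-78,0],[0,-13,-1,-78,0],[0,-23,-3,-78,0],[0,-33,-4,-78,0],[0,-41,-5,-78,0],[0,-49,-7,-78,0],[0,-49,-7,-78,0],[0,-49,-7,-78,0]]]'
```

```text
time: 2.78
tool_pos: [0.4854, -0.2419, 0.0352]
tcp_rot: [3.141, 0.0, 1.711]
contact_force: [0.2, 0.1, -0.2]
opening: 0.008
gripper_force: 0.0
```

The fingers shut fully, so they aren't holding the divider. Looking.

```bash
python3 t.py pics/w2.png
```

```text
[ 0.4855 -0.2418  0.0352] [3.141 0.    1.711]
div
[362. 191.] 3600 rect [ 529. -208.] [ 11. 121.] 8.3 z [0.045 0.05  0.052] mean [ 527. -201.]
rim
[315. 139.] 9412 rect [ 528. -218.] [323. 161.] 8.3 z [0.029 0.035 0.037] mean [ 503. -174.]
[350. 191.] 772 rect [ 524. -212.] [  1. 128.] 8.0 z [0.029 0.034 0.04 ] mean [ 523. -207.]
[442. 337.] 330 rect [ 637. -317.] [88.  6.] 7.2 z [0.034 0.035 0.036] mean [ 634. -317.]
```

View pics/w2.png

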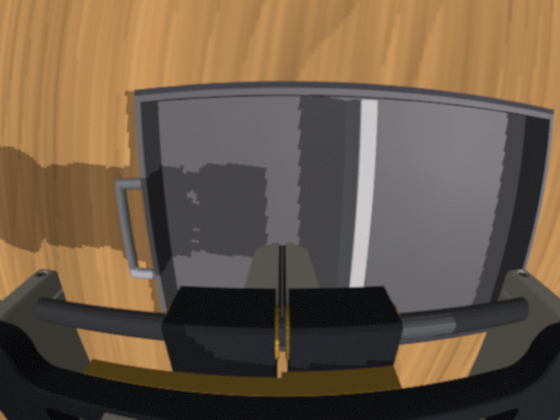

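The picture shows the shut fingers at (282,260), with the divider still at column 365, so it has not moved. I'll lift, go back and pinch again, checking the state after each step.

```bash
python3 -m jog '[[[0,0,0,40,0],[40,20,3,60,0],[40,48,7,60,0],[40,48,7,60,0],[40,48,7,30,0],[40,48,7,0,0],[40,48,7,0,0],[40,48,7,0,0]]]'; python3 -m jog '[[[0,0,0,0,0],[0,0,0,0,0],[0,0,0,0,0],[0,0,0,0,0],[0,0,0,0,0],[0,0,0,0,0]]]'
```

```text
time: 3.82
tool_pos: [0.533, -0.2354, 0.0358]
tcp_rot: [3.141, 0.0, 1.71]
contact_force: [0.7, 0.8, 1.0]
opening: 0.431
gripper_force: 0.0
time: 4.58
tool_pos: [0.5329, -0.2349, 0.0351]
tcp_rot: [-3.141, -0.0, 1.711]
contact_force: [0.4, 0.4, -0.4]
opening: 0.005
gripper_force: 0.0
```

```bash
python3 - <<'E'
from h import *
im,P=cloud("scene"); a=im[130:290,90:290]; cv2.imwrite('pics/s2.png',cv2.resize(a,None,fx=4,fy=3.75,interpolation=2)); np.save("scene2",P)
im,P=cloud("side"); a=im[80:220,230:405]; cv2.imwrite('pics/s3.png',cv2.resize(a,None,fx=4,fy=4,interpolation=2))
im,P=cloud("wrist")
for v in range(190,300,6): print(v,P[v,283].round(3),P[v,262].round(3))
E
```

```text
190 [ 0.528 -0.199  0.05 ] [ 0.515 -0.213  0.004]
196 [ 0.529 -0.202  0.05 ] [ 0.516 -0.217  0.005]
202 [ 0.529 -0.206  0.051] [ 0.516 -0.222  0.004]
208 [ 0.53  -0.209  0.051] [ 0.517 -0.227  0.004]
214 [ 0.53  -0.213  0.05 ] [ 0.517 -0.231  0.004]
220 [ 0.531 -0.217  0.051] [ 0.518 -0.236  0.003]
226 [ 0.531 -0.22   0.051] [ 0.519 -0.241  0.004]
232 [ 0.532 -0.224  0.051] [ 0.519 -0.246  0.003]
238 [ 0.532 -0.228  0.051] [ 0.52  -0.25   0.005]
244 [ 0.533 -0.232  0.05 ] [ 0.52  -0.255  0.004]
250 [ 0.532 -0.228  0.067] [ 0.521 -0.228  0.07 ]
256 [ 0.532 -0.228  0.074] [nan nan nan]
262 [ 0.532 -0.227  0.082] [ 0.522 -0.227  0.085]
268 [ 0.532 -0.227  0.088] [ 0.522 -0.228  0.091]
274 [ 0.532 -0.227  0.094] [ 0.522 -0.227  0.097]
280 [ 0.532 -0.227  0.1  ] [ 0.523 -0.227  0.102]
286 [ 0.532 -0.228  0.104] [ 0.523 -0.227  0.107]
292 [ 0.532 -0.228  0.11 ] [ 0.522 -0.201  0.152]
298 [ 0.532 -0.228  0.114] [ 0.523 -0.201  0.155]
```

View pics/s3.png

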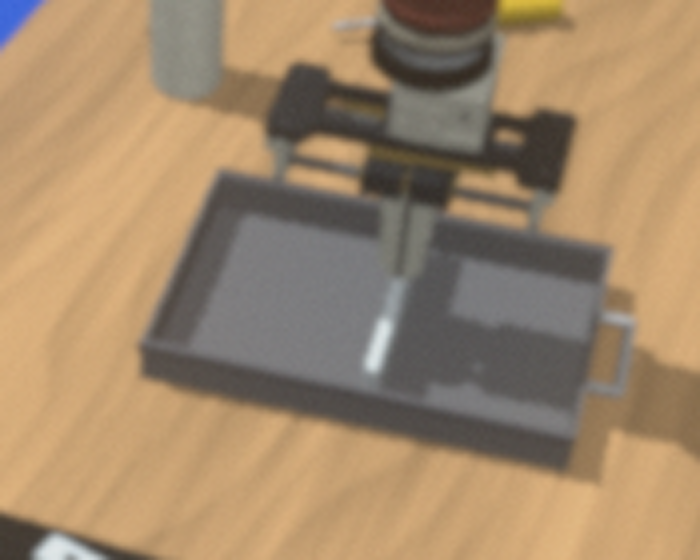

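The fingertips hang above the divider. Depth puts their ends at z≈0.063 while the TCP reads 0.035, so the real tips are about 28 mm short of the reported TCP. Going 25 mm lower (TCP 0.010) clears the floor on either reading, so I'll do that with the fingers open.

```bash
python3 -m jog '[[[40,0,0,0,0],[40,0,0,0,0],[40,0,0,0,0],[40,0,0,-12,0],[40,0,0,-25,0],[40,0,0,-25,0],[40,0,0,-25,0]]]'; python3 -m jog '[[[0,0,0,0,0],[0,0,0,0,0],[0,0,0,0,0],[0,0,0,0,0],[0,0,0,0,0]]]'
```

```text
time: 5.6
tool_pos: [0.5329, -0.2349, 0.0098]
tcp_rot: [-3.141, -0.0, 1.711]
contact_force: [1.6, -0.6, 0.3]
opening: 0.429
gripper_force: 0.0
time: 6.22
tool_pos: [0.5331, -0.2351, 0.0103]
tcp_rot: [3.141, 0.0, 1.711]
contact_force: [0.0, -0.4, 0.6]
opening: 0.103
gripper_force: 30.0
```

Gripped (9.6 mm, 30 N), which confirms the offset. Sliding now.

```bash
python3 -m jog '[[[0,-10,-1,0,0],[0,-20,-3,0,0],[0,-30,-4,0,0],[0,-38,-5,0,0],[0,-46,-7,0,0],[0,-46,-7,0,0],[0,-46,-7,0,0]]]'; python3 -m jog '[[[40,0,0,0,0],[40,0,0,0,0],[40,0,0,0,0],[40,0,0,40,0],[40,0,0,100,0],[60,0,0,100,0],[60,0,0,100,0]]]'; python3 t.py pics/w3.png
```

```text
time: 7.1
tool_pos: [0.4851, -0.2419, 0.0103]
tcp_rot: [-3.138, -0.001, 1.71]
contact_force: [-1.7, 1.0, 5.3]
opening: 0.102
gripper_force: 30.0
time: 7.98
tool_pos: [0.4865, -0.2418, 0.1098]
tcp_rot: [-3.141, -0.0, 1.711]
contact_force: [0.3, -0.8, -0.0]
opening: 0.598
gripper_force: 0.0
[ 0.4859 -0.2415  0.1091] [-3.139e+00 -1.000e-03  1.711e+00]
div
[280. 196.] 2469 rect [ 484. -242.] [ 10. 174.] 8.2 z [0.049 0.05  0.052] mean [ 483. -233.]
rim
[328. 140.] 5699 rect [ 530. -232.] [324. 191.] 8.2 z [0.029 0.035 0.037] mean [ 523. -181.]
[158. 165.] 48 rect [ 372. -222.] [12.  6.] 21.7 z [0.028 0.028 0.03 ] mean [ 372. -223.]
[157. 187.] 98 rect [ 371. -243.] [ 6. 30.] 6.6 z [0.028 0.028 0.029] mean [ 371. -244.]
[251. 294.] 500 rect [ 469. -338.] [48. 11.] 11.4 z [0.029 0.035 0.036] mean [ 469. -338.]
[311. 293.] 513 rect [ 528. -330.] [50.  9.] 7.7 z [0.029 0.035 0.036] mean [ 527. -329.]
```

Divider top is at (484,-242), so its value is about +0.058, at the stop. On to the long rail.

```bash
python3 -m jog '[[[50,10,40,20,0.15],[50,20,80,20,0.3],[50,31,120,20,0.45],[50,42,160,20,0.6],[50,53,200,20,0.75],[50,64,240,20,0.9],[50,75,280,20,1.07],[50,85,312,0,1.24],[50,85,312,0,1.24],[50,85,312,0,1.24],[50,85,312,0,1.24]]]'
cat > p.py <<'E'
from h import *
from m import seg
import sys
im,P=cloud("wrist"); o=observe(); print(o["tool_pos"].round(4),o["tcp_rot"].round(3)); cv2.imwrite(sys.argv[1],im)
z=P[...,2]
seg(P,(z>0.0075)&(z<0.06)&(P[...,1]>0),0.0075,150)
print("tips",np.round(np.nanmin(P[240:300,[int(a) for a in (sys.argv[2:] or [300])],2],0),3))
E
python3 p.py pics/w4.png
```

```text
time: 9.4
tool_pos: [0.5719, 0.068, 0.11]
tcp_rot: [-3.14, -0.0, 2.947]
contact_force: [0.2, 0.3, 0.5]
opening: 0.54
gripper_force: 0.0
[0.572  0.0683 0.1103] [-3.14   0.     2.948]
[397.  56.] 2161 rect [464. 198.] [58. 33.] 68.9 z [0.008 0.019 0.046] mean [462. 193.]
[511. 144.] 2392 rect [560. 319.] [ 25. 116.] 81.8 z [0.01  0.021 0.023] mean [559. 315.]
[283. 191.] 4426 rect [573.  69.] [ 22. 175.] 79.0 z [0.02  0.021 0.023] mean [566.  70.]
[407. 166.] 2144 rect [568. 187.] [58. 33.] 3.4 z [0.008 0.02  0.046] mean [562. 187.]
[434. 258.] 1584 rect [669. 213.] [58. 33.] 26.9 z [0.008 0.022 0.046] mean [664. 211.]
[554. 285.] 199 rect [763. 418.] [ 6. 33.] 3.7 z [0.009 0.021 0.042] mean [763. 412.]
[284. 374.] 233 rect [801.  26.] [50. 13.] 76.8 z [0.008 0.013 0.02 ] mean [799.  26.]
tips [0.002]
```

View pics/w4.png

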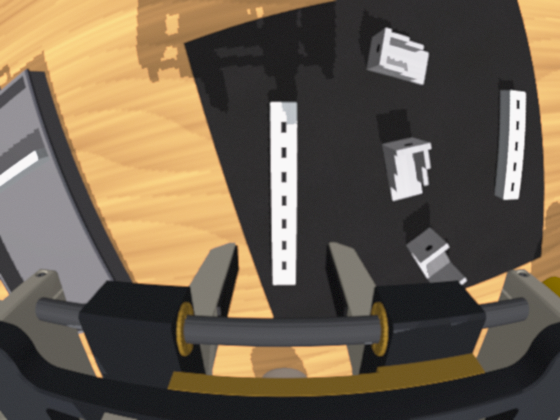

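The rail (rows 100–285, column 284) lies centred between the fingers at (220,270) and (345,270). I'll descend in stages and watch the force.

```bash
python3 -m jog '[[[50,1,1,-50,0],[50,1,1,-90,0],[50,1,1,-108,0],[50,1,1,-115,0],[50,1,1,-122,0],[50,1,1,-125,0],[50,1,1,-125,0],[50,1,1,-125,0]]]'; python3 -m jog '[[[0,0,0,0,0],[0,0,0,0,0],[0,0,0,0,0],[0,0,0,0,0],[0,0,0,0,0]]]'
```

```text
time: 10.45
tool_pos: [0.5734, 0.0711, -0.0143]
tcp_rot: [3.141, 0.001, 2.951]
contact_force: [1.1, 1.3, 0.2]
opening: 0.533
gripper_force: 0.0
time: 11.08
tool_pos: [0.5729, 0.0707, -0.0148]
tcp_rot: [-3.141, -0.0, 2.951]
contact_force: [-0.8, -0.5, 1.4]
opening: 0.235
gripper_force: 30.0
```

Gripped at 21.9 mm. Lift and carry it above the long bay.

```bash
python3 -m jog '[[[0,0,0,30,0],[0,0,0,70,0],[0,0,-30,100,0.04],[0,3,-70,100,0.08],[0,6,-110,100,0.12],[0,9,-150,100,0.18],[0,12,-190,100,0.24],[0,14,-230,100,0.3],[0,15,-270,100,0.337],[0,15,-297,100,0.337],[0,15,-297,100,0.337],[0,15,-297,100,0.337]]]'
python3 - <<'E'
from h import *
from m import seg
im,P=cloud("wrist"); o=observe(); print(o["tool_pos"].round(4),o["tcp_rot"].round(3),o["opening"]); cv2.imwrite("pics/w5.png",im)
z=P[...,2]
print("rim"); seg(P,(z>0.028)&(z<0.055)&(P[...,1]<-.03),0.028,100)
print("rail"); seg(P,(z>0.105)&(z<0.14)&(im.min(2)>150),0.1,80)
E
```

```text
time: 12.58
tool_pos: [0.5879, -0.2239, 0.0848]
tcp_rot: [3.14, -0.0, -2.994]
contact_force: [-0.3, 0.7, -2.4]
opening: 0.234
gripper_force: 30.0
[ 0.5881 -0.2233  0.085 ] [ 3.14   0.    -2.993] 0.2296091558945067
rim
[279. 119.] 10641 rect [ 538. -234.] [247. 197.] 8.2 z [0.03  0.036 0.052] mean [ 515. -237.]
[ 89. 345.] 420 rect [ 781. -418.] [49. 14.] 20.6 z [0.029 0.038 0.052] mean [ 777. -416.]
rail
[295. 190.] 290 rect [ 545. -224.] [10.  8.] 5.4 z [0.12  0.121 0.122] mean [ 545. -224.]
[272. 190.] 141 rect [ 547. -236.] [9. 5.] 8.4 z [0.12  0.121 0.122] mean [ 547. -235.]
[283. 268.] 3211 rect [ 590. -224.] [64. 22.] 8.3 z [0.12  0.121 0.122] mean [ 590. -223.]
[282. 362.] 852 rect [ 660. -213.] [30. 22.] 8.6 z [0.12  0.121 0.122] mean [ 661. -213.]
```

View pics/w5.png

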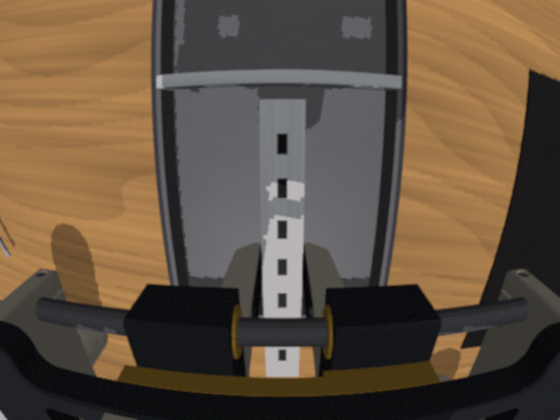

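The rail is held straight along the tray (column 282, near end at row 98). The divider shows at row 78 and the rail is level at z 0.121. Lowering.

```bash
python3 -m jog '[[[0,0,0,-40,0],[0,0,0,-70,0],[0,0,0,-85,0],[0,0,0,-92,0],[0,0,0,-97,0],[0,0,0,-97,0],[0,0,0,-97,0]]]'; python3 -m jog '[[[45,0,0,0,0],[45,0,0,0,0],[45,0,0,0,0],[45,0,0,0,0],[45,0,0,50,0],[45,0,0,105,0],[45,0,0,105,0]]]'; python3 - <<'E'
from h import *
from m import seg
im,P=cloud("wrist"); o=observe(); print(o["tool_pos"].round(4)); cv2.imwrite("pics/w6.png",im)
z=P[...,2]
seg(P,(z>0.013)&(z<0.028)&(im.min(2)>130)&(P[...,1]<-.03),0.013,80)
E
```

```text
time: 13.5
tool_pos: [0.5886, -0.2262, -0.011]
tcp_rot: [-3.141, 0.001, -2.995]
contact_force: [1.1, -0.5, -1.6]
opening: 0.231
gripper_force: 30.0
time: 14.38
tool_pos: [0.5918, -0.2264, 0.0983]
tcp_rot: [-3.137, 0.01, -2.996]
contact_force: [-0.0, 0.4, -0.1]
opening: 0.485
gripper_force: 0.0
[ 0.5895 -0.2263  0.0955]
[283. 188.] 4418 rect [ 588. -227.] [174.  22.] 8.4 z [0.021 0.022 0.024] mean [ 580. -228.]
```

The rail is down at (588,-227), yaw 8.4°, top 0.022, and it is flat in the long bay. Next is angle bracket 1 at (568,187): upright towards -x, so I'll grip over the cheeks at about (560,187).

```bash
python3 -m jog '[[[60,0,60,20,0],[60,0,120,20,-0.02],[60,-5,180,20,-0.04],[60,-12,240,20,-0.06],[60,-18,300,20,-0.087],[60,-24,360,20,-0.087],[60,-30,413,10,-0.087],[60,-30,413,0,-0.087],[60,-30,413,0,-0.087],[60,-30,413,0,-0.087]]]'; python3 p.py pics/w7.png
```

```text
time: 15.68
tool_pos: [0.5584, 0.1843, 0.0925]
tcp_rot: [-3.14, -0.001, -3.086]
contact_force: [0.9, -0.4, 0.1]
opening: 0.646
gripper_force: 0.0
[0.5586 0.1846 0.0929] [-3.14  -0.    -3.086]
[303.  92.] 2635 rect [464. 198.] [56. 32.] 69.1 z [0.008 0.009 0.046] mean [463. 196.]
[425. 211.] 3208 rect [560. 318.] [ 24. 115.] 82.3 z [0.01  0.021 0.023] mean [557. 316.]
[285. 209.] 2201 rect [567. 187.] [57. 32.] 3.6 z [0.008 0.011 0.046] mean [562. 187.]
[300. 301.] 1273 rect [666. 211.] [53. 33.] 26.5 z [0.008 0.022 0.046] mean [653. 207.]
tips [0.002]
```

View pics/w7.png

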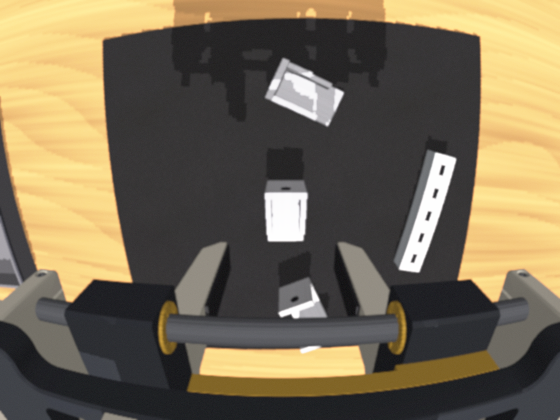

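Bracket 1 is at (285,209) with its upright at the top, centred between the fingers (200 and 365); the U bracket (300,310) is clear. Descend and grip.

```bash
python3 -m jog '[[[60,0,2,-45,0],[60,0,2,-80,0],[60,0,2,-95,0],[60,0,2,-103,0],[60,0,2,-103,0],[60,0,2,-103,0]]]'; python3 -m jog '[[[0,0,0,0,0],[0,0,0,0,0],[0,0,0,0,0],[0,0,0,0,0],[0,0,0,0,0],[0,0,0,0,0]]]'
```

```text
time: 16.48
tool_pos: [0.5589, 0.1894, -0.0087]
tcp_rot: [3.141, 0.002, -3.083]
contact_force: [0.2, 0.3, 0.6]
opening: 0.646
gripper_force: 0.0
time: 17.23
tool_pos: [0.558, 0.1888, -0.0097]
tcp_rot: [-3.141, 0.0, -3.082]
contact_force: [-0.0, -1.3, 2.4]
opening: 0.34
gripper_force: 30.0
```

```bash
python3 -m jog '[[[0,0,0,40,0],[0,0,0,80,0],[0,0,-40,110,0],[0,-10,-95,110,0.02],[0,-25,-150,110,0.04],[0,-45,-200,110,0.06],[0,-65,-250,110,0.084],[0,-85,-300,110,0.084],[0,-110,-350,110,0.084],[0,-133,-399,110,0.084],[0,-133,-399,110,0.084],[0,-133,-399,110,0.084],[0,-133,-399,110,0.084]]]'
cat > b.py <<'E'
from h import *
from m import seg
import sys
im,P=cloud("wrist"); o=observe(); print(o["tool_pos"].round(4),o["tcp_rot"].round(3),o["opening"]); cv2.imwrite(sys.argv[1],im)
z=P[...,2]
print("rim"); seg(P,(z>0.028)&(z<0.055)&(P[...,1]<-.03),0.028,100)
print("bracket"); seg(P,(z>0.105)&(z<0.17)&(im.min(2)>110),0.1,80)
print("floor"); seg(P,(z>0.0)&(z<0.1)&(im.min(2)>140)&(im.max(2)-im.min(2)<30)&(P[...,1]<-.03),0.0,80)
E
python3 b.py pics/w8.png
```

```text
time: 18.85
tool_pos: [0.4259, -0.2082, 0.1002]
tcp_rot: [3.141, 0.001, -2.995]
contact_force: [0.3, -0.7, -1.1]
opening: 0.347
gripper_force: 30.0
[ 0.4258 -0.2082  0.1002] [ 3.141e+00  1.000e-03 -2.995e+00] 0.34344390218687354
rim
[215. 213.] 5334 rect [ 433. -253.] [133. 212.] 17.7 z [0.029 0.035 0.051] mean [ 440. -267.]
[237. 135.] 181 rect [ 372. -253.] [ 5. 41.] 7.5 z [0.028 0.028 0.03 ] mean [ 372. -253.]
bracket
[283. 280.] 2726 rect [ 436. -207.] [56. 32.] 5.3 z [0.118 0.119 0.156] mean [ 439. -206.]
floor
[219. 138.] 356 rect [ 375. -265.] [16. 63.] 21.6 z [0.027 0.028 0.03 ] mean [ 376. -268.]
[178. 270.] 684 rect [ 505. -290.] [37. 73.] 7.9 z [0.049 0.05  0.052] mean [ 492. -292.]
[246. 362.] 438 rect [ 620. -221.] [52. 21.] 5.4 z [0.021 0.022 0.024] mean [ 620. -221.]
```

View pics/w8.png

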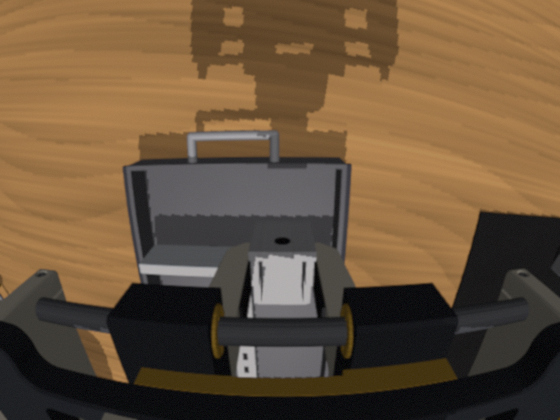

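Bracket is held upright at (285,270), and its centre maps to tray (-101, +41) mm, which is inside the short bay. Lower and release.

```bash
python3 -m jog '[[[0,-3,-2,-40,0],[0,-3,-2,-75,0],[0,-3,-2,-95,0],[0,-3,-2,-103,0],[0,-3,-2,-108,0],[0,-3,-2,-108,0],[0,-3,-2,-108,0]]]'; python3 -m jog '[[[42,0,0,0,0],[42,0,0,0,0],[42,0,0,0,0],[42,0,0,0,0],[42,0,0,40,0],[42,0,0,100,0],[42,0,0,120,0],[42,0,0,120,0]]]'; python3 - <<'E'
from h import *
from m import seg
im,P=cloud("wrist"); z=P[...,2]
seg(P,(z>0.0065)&(z<0.055)&(im.min(2)>90)&(im.max(2)-im.min(2)<30)&(P[...,1]<-.03),0.006,80); cv2.imwrite("pics/w9.png",im)
E
```

```text
time: 19.77
tool_pos: [0.4225, -0.2122, -0.0072]
tcp_rot: [-3.141, 0.001, -2.998]
contact_force: [-0.1, 0.5, -0.9]
opening: 0.341
gripper_force: 30.0
time: 20.78
tool_pos: [0.4228, -0.2125, 0.1134]
tcp_rot: [-3.139, 0.003, -2.999]
contact_force: [-0.8, 0.4, -0.4]
opening: 0.451
gripper_force: 0.0
[240. 142.] 998 rect [ 381. -257.] [24. 77.] 8.2 z [0.026 0.028 0.03 ] mean [ 376. -256.]
[276. 179.] 816 rect [ 400. -233.] [187.  68.] 74.9 z [0.034 0.035 0.037] mean [ 402. -221.]
[282. 207.] 1650 rect [ 431. -212.] [56. 32.] 8.3 z [0.008 0.01  0.047] mean [ 432. -211.]
[177. 266.] 625 rect [ 495. -306.] [29. 71.] 30.3 z [0.047 0.05  0.052] mean [ 493. -301.]
[266. 283.] 1469 rect [ 516. -207.] [65. 97.] 85.7 z [0.021 0.049 0.051] mean [ 506. -218.]
[252. 361.] 538 rect [ 630. -220.] [53. 22.] 7.8 z [0.021 0.022 0.024] mean [ 630. -220.]
```

View pics/w9.png

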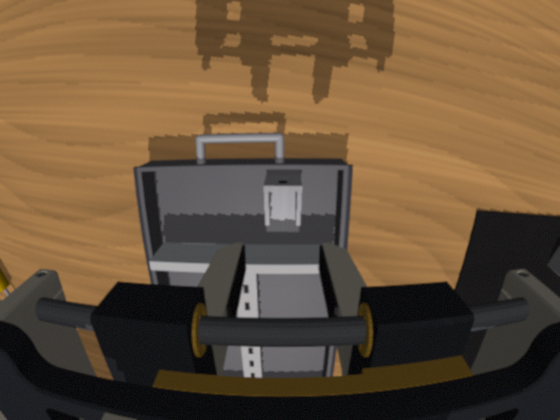

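Bracket 1 stands at (282,207), world (431,-212), yaw 8°, top 0.047. Next is bracket 2 at (464,198), long axis 69°.

```bash
python3 -m jog '[[[60,4,40,0,0.1],[60,8,85,0,0.25],[60,12,130,0,0.4],[60,16,180,0,0.55],[60,20,230,0,0.7],[60,25,280,0,0.85],[60,30,330,0,1.0],[60,35,370,0,1.063],[60,38,402,0,1.063],[60,38,402,-10,1.063],[60,38,402,-10,1.063],[60,38,402,-10,1.063]]]'; python3 p.py pics/w10.png
```

```text
time: 22.32
tool_pos: [0.4596, 0.188, 0.1013]
tcp_rot: [3.141, -0.002, -1.937]
contact_force: [-0.2, -0.4, 0.5]
opening: 0.645
gripper_force: 0.0
[0.4599 0.1884 0.1017] [ 3.141e+00 -2.000e-03 -1.937e+00]
[281. 208.] 2027 rect [464. 197.] [57. 32.] 68.6 z [0.008 0.011 0.046] mean [462. 193.]
[118. 273.] 524 rect [644. 200.] [ 6. 32.] 33.4 z [0.009 0.023 0.046] mean [645. 197.]
[221. 348.] 195 rect [577. 322.] [11. 54.] 81.3 z [0.021 0.022 0.023] mean [583. 323.]
tips [0.001]
```

View pics/w10.png

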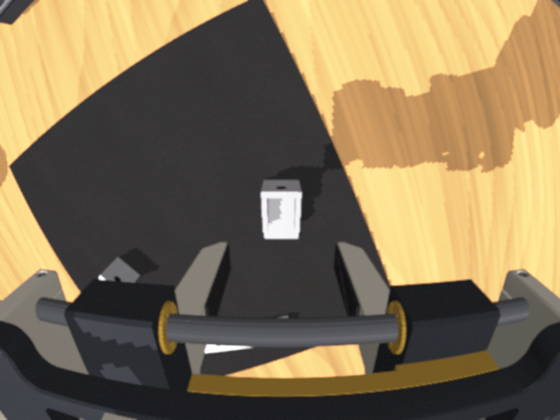

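Bracket 2 is at (281,208), upright at the top, aligned and centred between the fingers. Descend, grip and lift.

```bash
python3 -m jog '[[[60,1,1,-50,0],[60,1,1,-88,0],[60,1,1,-103,0],[60,1,1,-111,0],[60,1,1,-111,0],[60,1,1,-111,0],[0,1,1,-111,0],[0,1,1,-111,0],[0,1,1,-111,0],[0,1,1,-111,0],[0,1,1,-111,0],[0,1,1,-111,0]]]'; python3 -m jog '[[[0,0,0,40,0],[0,0,0,80,0],[0,0,0,110,0],[0,0,0,110,0]]]'
```

```text
time: 23.88
tool_pos: [0.4611, 0.191, -0.0087]
tcp_rot: [-3.141, -0.0, -1.935]
contact_force: [-0.1, -0.7, 1.3]
opening: 0.34
gripper_force: 30.0
time: 24.38
tool_pos: [0.4621, 0.1918, 0.1027]
tcp_rot: [-3.139, 0.003, -1.936]
contact_force: [0.3, -0.3, -1.2]
opening: 0.341
gripper_force: 30.0
```

```bash
python3 -m jog '[[[0,0,-40,10,-0.1],[0,-2,-80,10,-0.25],[0,-4,-130,10,-0.4],[0,-6,-180,10,-0.55],[0,-8,-230,10,-0.7],[0,-11,-280,10,-0.85],[0,-14,-330,10,-1.0],[0,-18,-380,10,-1.063],[0,-22,-430,10,-1.063],[0,-25,-481,10,-1.063],[0,-25,-481,10,-1.063],[0,-25,-481,10,-1.063],[0,-25,-481,10,-1.063]]]'; python3 b.py pics/w11.png
```

```text
time: 26.0
tool_pos: [0.4361, -0.2878, 0.1107]
tcp_rot: [3.14, -0.001, -2.995]
contact_force: [0.4, -0.4, -0.5]
opening: 0.339
gripper_force: 30.0
[ 0.4362 -0.288   0.1109] [ 3.141 -0.    -2.995] 0.3405733784033083
rim
[342. 209.] 5277 rect [ 434. -246.] [210. 138.] 89.7 z [0.028 0.035 0.051] mean [ 434. -232.]
[369. 195.] 834 rect [ 425. -212.] [43. 33.] 8.5 z [0.028 0.038 0.048] mean [ 416. -215.]
bracket
[283. 277.] 2586 rect [ 445. -286.] [54. 33.] 7.1 z [0.127 0.128 0.165] mean [ 449. -286.]
floor
[343. 139.] 275 rect [ 372. -246.] [54. 17.] 82.4 z [0.027 0.028 0.03 ] mean [ 373. -244.]
[364. 201.] 723 rect [ 426. -213.] [42. 30.] 6.7 z [0.009 0.01  0.047] mean [ 427. -212.]
[381. 267.] 598 rect [ 477. -190.] [11. 69.] 9.2 z [0.049 0.05  0.052] mean [ 477. -191.]
[312. 305.] 138 rect [ 540. -241.] [40.  6.] 10.9 z [0.021 0.022 0.024] mean [ 545. -240.]
[315. 361.] 461 rect [ 629. -219.] [54. 24.] 10.1 z [0.021 0.022 0.024] mean [ 628. -220.]
```

View pics/w11.png

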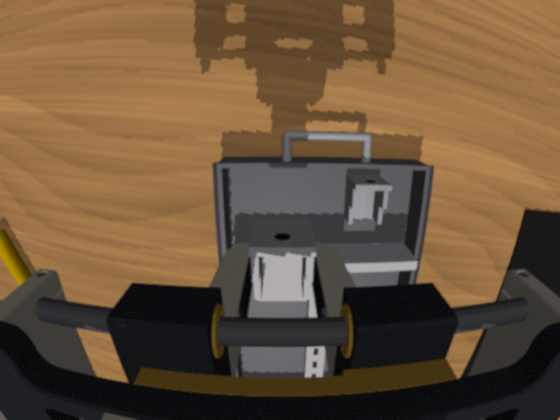

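Bracket 2 is held at (285,270), mapping to tray (-103,-38) mm, clear of bracket 1 at (367,200). Lower and release.

```bash
python3 -m jog '[[[0,-1,-1,-50,0],[0,-1,-1,-85,0],[0,-1,-1,-105,0],[0,-1,-1,-112,0],[0,-1,-1,-117,0],[0,-1,-1,-117,0],[0,-1,-1,-117,0]]]'; python3 -m jog '[[[42,0,0,0,0],[42,0,0,0,0],[42,0,0,0,0],[42,0,0,0,0],[42,0,0,40,0],[42,0,0,100,0],[42,40,60,150,0],[42,80,120,170,0],[42,120,180,180,0],[42,120,180,180,0],[42,120,180,180,0]]]'; python3 - <<'E'
from h import *
from m import seg
for n in ("scene","side"):
    im,P=cloud(n); z=P[...,2]; print(n)
    if n=="scene": cv2.imwrite('pics/f.png',cv2.resize(im[140:300,120:320],None,fx=4,fy=3.75,interpolation=2))
    seg(P,(z>0.0065)&(z<0.06)&(im.min(2)>90)&(im.max(2)-im.min(2)<40)&(P[...,0]>.35)&(P[...,0]<.75)&(abs(P[...,1])<.35),0.0065)
E
```

```text
time: 26.92
tool_pos: [0.4355, -0.2913, -0.0051]
tcp_rot: [-3.141, 0.001, -2.998]
contact_force: [0.5, -0.4, -0.8]
opening: 0.342
gripper_force: 30.0
time: 28.3
tool_pos: [0.5572, -0.1055, 0.1753]
tcp_rot: [3.139, 0.004, -2.99]
contact_force: [-0.6, -0.1, 0.3]
opening: 0.45
gripper_force: 0.0
scene
[182. 216.] 2730 rect [ 530. -234.] [326. 192.] 8.1 z [0.009 0.028 0.05 ] mean [ 517. -241.]
[406. 189.] 342 rect [562. 319.] [ 24. 117.] 82.6 z [0.015 0.019 0.023] mean [565. 317.]
[380. 233.] 234 rect [671. 212.] [57. 35.] 28.7 z [0.007 0.021 0.046] mean [671. 210.]
side
[340. 158.] 756 rect [ 530. -235.] [323. 198.] 8.6 z [0.018 0.035 0.052] mean [ 499. -233.]
[309. 156.] 571 rect [ 588. -232.] [177.  45.] 9.9 z [0.008 0.02  0.025] mean [ 586. -222.]
[367. 155.] 279 rect [ 444. -304.] [56. 76.] 5.5 z [0.008 0.02  0.046] mean [ 438. -291.]
[362. 175.] 290 rect [ 435. -227.] [55. 72.] 9.4 z [0.007 0.022 0.046] mean [ 427. -208.]
[203. 266.] 309 rect [669. 214.] [57. 33.] 27.7 z [0.007 0.009 0.045] mean [670. 217.]
[223. 326.] 683 rect [560. 320.] [ 23. 117.] 82.2 z [0.011 0.02  0.023] mean [559. 321.]
```

View pics/f.png

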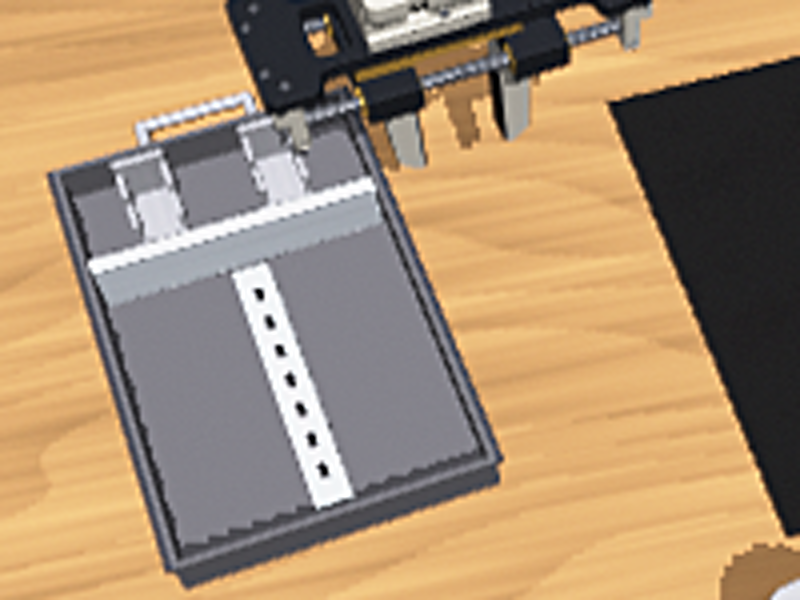

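The final picture shows both brackets upright in the short bay at (150,200) and (275,160). The divider is at its stop, the rail lies flat with slots up at (290,385), and the look-alikes haven't moved. The arm is clear, so I'm handing in.

```bash
python3 -c "
from workcell import *
print(sign_off())"
```

```text
the job is handed in; nothing more can be done
None
```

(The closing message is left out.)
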